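Fit and set the portion stop of a cheese wire cutter

ROBOT

A 6-joint arm with a two-finger parallel gripper is mounted at the origin on the work surface. World frame = base frame: x ahead of the robot, y to its left, z up, the work surface at z = 0. Lengths are in mm, angles in rad, forces in N, time in s.
With the tool pointing down it reaches from about 275 to 1000 mm from the base axis. Payload 8.4 kg.
Tool frame: the origin (TCP) lies on the mounting face of the last link; the fingertips stand 173 mm ahead of it and the grasp point (between the pads) lies 155 mm ahead of it; z points along the fingers, y is the line along which they close (so a half turn about z gives the same grasp; the last joint's range is limited). The gripper opens to 85 mm and grips with 20 to 120 N. Pads are 22 mm wide; open, the fingers measure 114 mm over their backs; the gripper's body (76 mm by 85 mm) begins 54 mm behind the grasp point. The pads swing forward as they close: fully open they stand 13 mm farther back than shut.
Start: joints at [-0.002, 0.353, 1.633, -0, 1.155, -0.002], TCP at [625.004, -0, 404.681] pointing down, gripper open.
Joint ranges: [-2.63, 2.63], [-0.92, 2.1], [0.06, 2.66], [-1.3, 4.44], [0, 2.69], [-3.02, 3.02]. Speed limits (rad/s): [2.22, 2.22, 2.79, 3.14, 3.14, 3.14].

INTERFACE

Orientations are given as [roll, pitch, yaw] about the fixed x, y, z axes, in that order (R = Rz(yaw) Ry(pitch) Rx(roll)).
In Python, from rig import r gives the robot as it stands.
- The arm moves only by the tool apply_moves, never from a script. Its argument "deltas" is a list of rows, each an object with "claw": the gripper command: -1 is fully open, 1 is shut, values between are in proportion; "delta_pos": the shift along the tool's x, y, z in cm, a list of three; "yaw": the turn about the tool's z in rad. In form: [{"claw": claw, "delta_pos": [tx, ty, tz], "yaw": yaw}, ...]. A call has 1 to 8 rows; each row shifts and turns the commanded pose from where the row before left it, along the tool's axes as they then stand; what a row does not reach is not made up. A row lasts 1/8 s, in which the tool goes at most 62.5 mm and 10.7 degrees, less where a joint would pass 70% of its speed; a pose out of reach is approached as far as the arm can. A call with a gripper value outside its range is refused whole. The fingers move at their own pace and stop on an object; "grip_force" is the grip in N (left out, the last holds). Time passes only in rows, so rows that do not move let the fingers close. It gives the time, the measured TCP pose, the force, the opening and the grip force at its end, in the units of the state.
- r.sense(): the state, without advancing time (a new reading comes with each control period).
- r.grab_frame(name): name is "scene" or "side" or "wrist"; returns a dict with "img" (480x640x3 uint8, blue, green, red), "z_map" (480x640 float32, mm along the optical axis (not along the pixel's ray), 0 where there is no reading), "fx", "fy", "cx", "cy" (pixels), "eye" and "rotation" of the camera in the world; the wrist camera has in their place "T_tool_cam" (4x4, takes a point from camera to tool coordinates, whose origin is the TCP and whose axes are the flange's). Camera axes: x right, y up, looking along -z (the intrinsics and any distortion apply to the point x, -y, -z); pixel columns grow to the right and rows downward; lengths in mm; the calibration is good to about 2 mm. A picture is of the moment at which its call begins: read the wrist's pose just before it.
- r.sign_off(): hands the job in; it is judged then, once.
The state is a dict: "clock": time; "qpos": joint angles; "qvel": joint speeds; "joint_efforts": joint torques, N m; "eef_pos": TCP position; "tcp_rot": TCP orientation; "contact_force": force on the tool from outside, world axes, zero at the start; "wrist_torque": the same for the moment, N m; "opening": opening from 0.0 (shut) to 1.0 (fully open); "grasp_force": force on a finger pad.
Only numpy, scipy, OpenCV 4.12 (cv2) and the standard library are available. Lean on these libraries where they do the work, as an engineer would, in place of code of your own. Each camera call takes 0.05 s, during which the arm holds its last target. There are 200 camera calls.

TASK

Get the cheese wire cutter ready for the next order: take the washed stop bar from the drying rack, slide it blade first into the dovetail of the cutter's carriage, under the clear guard, until it is fully home and wedged tight, and with the handwheel set the carriage's pointer to the white line of the red clip. The pointer now stands past the clip, so run it well back and finish by coming up to the clip towards the cutting wire: that takes up the slack of the screw, so that cheese pushed against the stop cannot shift it. Do not disturb the other things on the counter.

Things in the scene. Friction and masses are not known exactly. Their poses are not given: they have to be found in the camera images.
- cutter: Counter-top cheese wire cutter, fixed: steel base 290 x 255 mm. Origin on the counter 12 mm behind the carriage's first position; +x runs along the screw from the handwheel (robot's side) to the wire bow, +y from the screw to the white bed (y -10 to 140 mm, top z 137 mm), z up. The bow is at x 85 mm, y 0 to 130 mm, up to z 190 mm.
- guard_edge (a point): Middle of the near edge of the clear guard plate over the bed (80 mm past the mouth of the way). In the cutter's frame the plate spans x -105 to 45, y -20 to 125, z 208 to 213 mm. The bar's blade passes under it with 11 mm to spare; a gripper holding the blade cannot go under it.
- wheel_centre (a point): Centre of the robot-side face of the black handwheel, radius 55 mm, on its level axis, which runs along the cutter's x; 90 mm above the counter.
- handle_mid (a point): Middle of the handwheel's black handle: a level cylinder, 22 mm thick, sticking out 75 mm from the wheel face towards the robot, parallel to the axis, 42 mm from it; this point is 46 mm out from the wheel face. It spins freely on its pin, so a gripper pinching it from above, closing across it, can carry it round without turning. Takes 2 to 4 N.
- handwheel (a joint): Handwheel angle a, rad, several turns. 0: handle straight above the axis; grows clockwise seen from the robot (handle at -42 sin a mm in the cutter's y, 42 cos a mm in z from the axis). Growing drives the nut towards the wire (+x), 20 mm a turn (3.18 mm per rad). Stays where left.
- carriage (a joint): Travel of the carriage along the cutter's x, m: 0 as found, growing towards the wire, from -0.046 to 0.020. The nut has 5 mm of play in it: on reversing, the wheel turns 1.57 rad before the carriage follows. It stays where left; 5 N shifts it within that play.
- way_mouth (a point): On the carriage: middle of the floor at the mouth of the dovetail way, 125 mm above the counter, axes as the cutter's. The way runs 75 mm along +y, open at both ends; undercut cheeks, at most 16 mm high, 49 mm apart at the floor here, 28 mm at the inner end. Before the mouth (-y) a flat landing, 90 mm long and 88 mm wide (x), on which the bar can be set down.
- pointer_tip (a point): Tip of the orange pointer blade on the carriage, 115 mm from the carriage's middle towards the wire; it runs beside the red clip over the yellow rule.
- clip_line (a point): White line on top of the red clip (10 mm wide) fixed on the rule: the mark for the pointer. Axes as the cutter's.
- nut_mid (a point): Middle of the brass nut on the screw, under the carriage. Its x in the way_mouth frame is +2.5 mm when it bears on the carriage towards the wire (slack taken up), -2.5 mm when it bears the other way.
- rack: Drying rack, fixed: grey deck 150 x 300 mm, 10 mm high; over its rear part a wire shelf 104 to 110 mm above the counter. Origin on the counter, front -x: deck x -50 to 100 mm, shelf x 10 to 102 mm, y +-150 mm, thin posts at x 18 and 92, y +-140 mm.
- stop_bar: Stop bar, 200 mm long, 0.19 to 0.31 kg, lying on the rack's deck on its dovetail foot, blade out in front, tail under the shelf. Origin: middle of the foot's underside; +y from tail to blade tip, z up. Aluminium foot y -45 to 45 mm, 12 mm high, 53 mm wide at the tail end, 28 mm at the front. Balances at y 15 mm. Wedged tight (a push of 10 to 20 N), its origin is 27 to 31 mm past the mouth.
- blade_grip (a point): On the stop bar's blue upright blade (16 mm thick in the bar's x, y 40 to 145, z 16 to 72 mm): a place to pinch it, at y 60, z 46 mm. On the rack the bar can be taken only by the blade, and drawn out forward from under the shelf.
- tail_block (a point): Middle of the stop bar's black tail block (24 mm thick in the bar's x, y -55 to -25, z 24 to 68 mm), by which to hold it when pushing it home. Held slightly askew it can jam a few mm short; a square push on the end of the block (shut fingers) then lets it straighten and go home.
- tub_green: Bystander: tub of olives with white lid, 100 mm across, 60 mm high; origin under its middle.
- tub_dark: Bystander: tub of dark olives, 88 mm across, 55 mm high, on the rack's wire shelf.
- tub_red: Bystander: tub of red peppers, 88 mm across, 55 mm high, on the rack's wire shelf.
- bowl: Bystander: steel bowl, 140 mm across, 55 mm high.
- jar: Bystander: olive jar, 80 mm across, 110 mm high.
- spoon: Bystander: steel serving spoon, 240 mm long, lying along its x.
- price_sign: Bystander: green price card on a wooden foot, 80 mm wide, 81 mm high.
- oil_bottle: Bystander: green oil bottle, 66 mm across, 200 mm high.
Things that resemble listed ones, but are neither listed nor needed, are in the scene too. What is meant by the stop_bar is not orange, and is the smaller of those in its own colour.

How it is judged (in metres and radians):
At the end, for the whole second after the job is handed in: The stop bar is wedged in the way: its origin at least 25 mm past the mouth, down on the floor and centred within 3 mm, in line; the pointer is within 2 mm of the clip's line; the nut bears on the carriage towards the wire (at least +1.5 mm of its 2.5 mm); everything is at rest (y of stop_bar in the frame of way_mouth between 0.025 and 0.04 m and z of stop_bar in the frame of way_mouth between -0.003 and 0.003 m and x of stop_bar in the frame of way_mouth between -0.003 and 0.003 m and angle between the y axis of stop_bar and the y axis of way_mouth, either way round below 0.05 rad and x of pointer_tip in the frame of clip_line between -0.002 and 0.002 m and x of nut_mid in the frame of way_mouth above 0.0015 m and linear speed of stop_bar below 0.01 m/s and velocity of joint carriage between -0.002 and 0.002 m/s); the robot touches nothing.
It fails at once if a bystander is pushed more than 30 mm from its place (distance of any of tub_green, tub_dark, tub_red, bowl, jar, spoon, price_sign, oil_bottle from where it was at the start of the episode above 0.03 m).
It fails at once if a bystander is tipped over (angle between any of tub_green, tub_dark, tub_red, bowl, jar, price_sign, oil_bottle's own z axis and vertical above 0.6 rad).
It also fails if it takes over 72 s, if anything falls off the work surface, if the arm or the gripper's body presses on something with over 40 N, if the wrist force passes 120 N, or if a joint passes its speed limit or range.

## Working session

There is one attempt and no reset: what is moved stays moved. The work goes in short steps, Python scripts to look and compute and a tool call to move; the robot and the scene stay as the last step left them, time stands still between calls to the robot, and variables do not carry over. Pictures are saved under pics/ and viewed, at most 10 in all, crops included, and the job is handed in when it is done.

Besides the shell and the picture viewer there is one more tool, called after ">>>" as name(argument=value, ...) on one line, values as JSON. apply_moves: Moves the arm, as the interface text tells. Its arguments: {"type":"object","properties":{"deltas":{"type":"array"},"grip_force":{"type":"number"}},"required":["deltas"]}

```bash
ls; mkdir -p pics; cat > h.py <<'E'
import numpy as np, cv2
from rig import r
from scipy.spatial.transform import Rotation as R
def grab(n):
    s=r.sense(); f=r.grab_frame(n); f['s']=s
    if n=='wrist':
        T=np.array(f['T_tool_cam']); Rt=R.from_euler('xyz',s['tcp_rot']).as_matrix()
        f['rotation']=Rt@T[:3,:3]; f['eye']=Rt@T[:3,3]+np.array(s['eef_pos'])
    np.save('last_%s.npy'%n,f,allow_pickle=True); return f
def load(n): return np.load('last_%s.npy'%n,allow_pickle=True).item()
def pw(f,u,v,k=1):
    u0,v0=int(round(u)),int(round(v))
    z=f['z_map'][max(0,v0-k):v0+k+1,max(0,u0-k):u0+k+1]; z=z[z>0]
    if len(z)==0: return np.full(3,np.nan)
    z=np.median(z)
    return np.array(f['rotation'])@np.array([(u-f['cx'])/f['fx']*z,-(v-f['cy'])/f['fy']*z,-z])+np.array(f['eye'])
def onz(f,u,v,h):
    d=np.array(f['rotation'])@np.array([(u-f['cx'])/f['fx'],-(v-f['cy'])/f['fy'],-1]); e=np.array(f['eye'])
    return e+d*(h-e[2])/d[2]
def cloud(f):
    z=f['z_map']; v,u=np.mgrid[:480,:640]
    p=np.stack([(u-f['cx'])/f['fx']*z,-(v-f['cy'])/f['fy']*z,-z],-1)
    P=p@np.array(f['rotation']).T+np.array(f['eye']); P[z<=0]=np.nan; return P
def proj(f,p):
    c=np.array(f['rotation']).T@(np.array(p)-np.array(f['eye'])); return f['cx']+f['fx']*c[0]/-c[2], f['cy']-f['fy']*c[1]/-c[2]
E
python3 - <<'E'
from h import *
for n in ['scene','side','wrist']:
    f=grab(n); cv2.imwrite('pics/%s0.png'%n,f['img']); print(n,f['eye'],f['fx'],[k for k in f])
E
```

```text
pics
scene [ 953.49455713  724.58732426 1395.34294702] 598.0996255965362 ['img', 'z_map', 'fx', 'fy', 'cx', 'cy', 'eye', 'rotation', 's']
side [-313.61743313  584.69843594 1354.99438225] 623.8901712633862 ['img', 'z_map', 'fx', 'fy', 'cx', 'cy', 'eye', 'rotation', 's']
wrist [625.23257812  72.47782721 372.97832639] 339.76957470093004 ['img', 'z_map', 'fx', 'fy', 'cx', 'cy', 'T_tool_cam', 's', 'rotation', 'eye']
```

View pics/scene0.png

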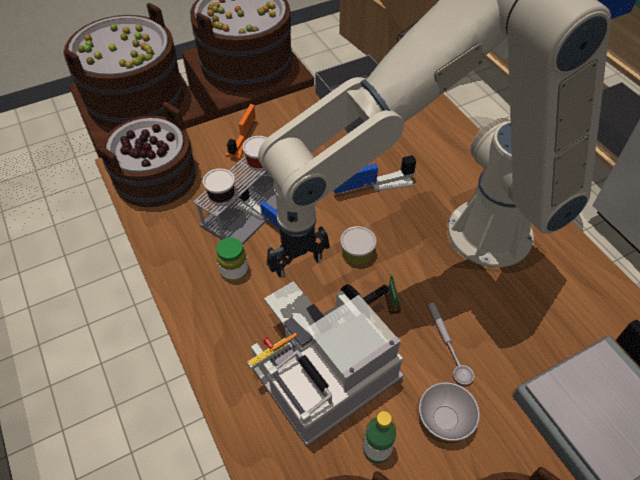

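View pics/side0.png

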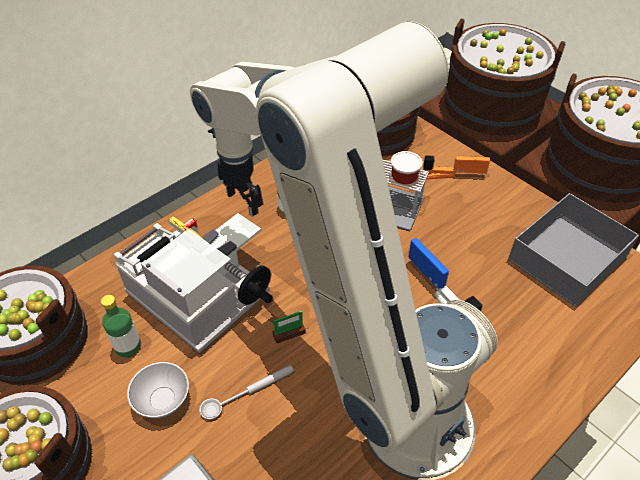

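The stop bar sits in the rack (scene image, blade about (268,213)). The larger blue one at (355,180) is the decoy. The cutter is around (330,360), with its handle at about (378,293).

```bash
python3 - <<'E'
from h import *
f=load('scene'); im=f['img']
a=cv2.resize(im[150:270,190:310],(400,400),interpolation=cv2.INTER_CUBIC)
b=cv2.resize(im[270:450,235:415],(400,400),interpolation=cv2.INTER_CUBIC)
g=load('side')['img']; c=cv2.resize(g[200:340,120:307],(400,200*3//2),interpolation=cv2.INTER_CUBIC)
cv2.imwrite('pics/m1.png',np.hstack([a,b]))
P=cloud(f)
for n,u,v in [('blade',268,213),('shelf?',240,190),('tubg',358,240),('handle',378,293),('wire clip',268,343),('pointer',285,345),('landing',290,300),('guard1',352,298),('guard2',398,347),('guard3',350,385),('guard4',310,330)]: print(n,pw(f,u,v).round())
E
```

```text
Traceback (most recent call last):
  File "h.py", line 23, in cloud
    P=p@np.array(f['rotation']).T+np.array(f['eye']); P[z<=0]=np.nan; return P
      ~~~~~~~~~~~~~~~~~~~~~~~~~~~^~~~~~~~~~~~~~~~~~~
ValueError: operands could not be broadcast together with shapes (480,640) (3,)
```

View pics/m1.png

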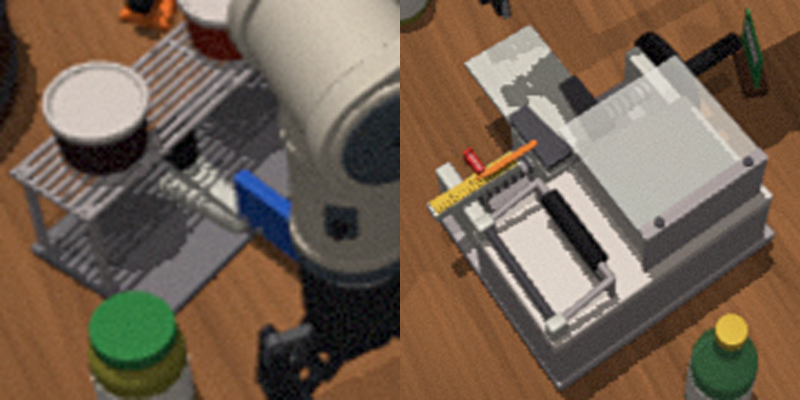

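View pics/wrist0.png

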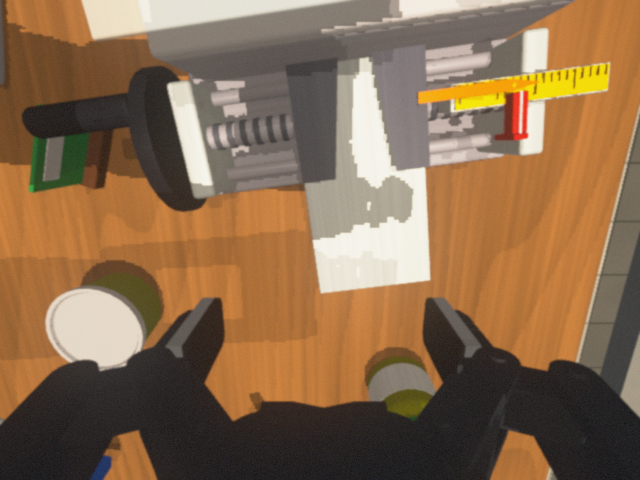

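```bash
python3 - <<'E'
from h import *
f=load('scene'); print(f['rotation'],np.shape(f['rotation']))
f=load('wrist'); print(f['T_tool_cam'],f['s']['tcp_rot'])
E
sed -i "s/f\['s'\]=s$/f['s']=s\n    if n!='wrist': f['rotation']=torot(f['rotation'])/; s/^def grab/def torot(q):\n    q=np.array(q,float)\n    return q if q.shape==(3,3) else R.from_euler('xyz',q).as_matrix() if q.size==3 else R.from_quat(q).as_matrix()\ndef grab/" h.py
python3 - <<'E'
from h import *
f=load('scene'); f['rotation']=torot(f['rotation'])
print(f['rotation'])
for n,u,v in [('table',150,230),('table',300,200+60),('blade',268,213),('shelf?',240,190),('tubg',358,240),('handle',378,293),('landing',290,300)]: print(n,pw(f,u,v).round())
w=load('wrist')
for n,u,v in [('table',250,230),('landL',320,292),('landR',430,278),('mouthL',303,183),('mouthR',424,167),('hand end',25,120),('hand base',130,108),('wheel top',150,68),('wheel bot',185,208),('clip',517,100),('clip2',507,135),('ptip',535,87),('ptr base',420,97),('tubg',97,325),('card',60,160)]: print(n,pw(w,u,v).round())
E
```

```text
[ 0.65376137 -0.0092061   2.64303617] (3,)
[[-5.08884966e-04  9.58149766e-01  2.86266952e-01  7.24553811e+01]
 [ 9.99999870e-01  4.89742340e-04  1.38466533e-04  5.09344923e-01]
 [-7.52537107e-06  2.86266985e-01 -9.58149891e-01  3.10403489e+01]
 [ 0.00000000e+00  0.00000000e+00  0.00000000e+00  1.00000000e+00]] [-3.14030771e+00 -9.81723430e-06  1.57083291e+00]
[[-0.87823649 -0.37464556  0.29722277]
 [ 0.47813797 -0.69985242  0.53065117]
 [ 0.00920597  0.60815071  0.7937682 ]]
table [ 883. -483.    4.]
table [ 542. -176.    5.]
blade [ 566. -329.   66.]
shelf? [ 613. -412.  109.]
tubg [ 384. -125.   61.]
handle [455.  89. 135.]
landing [655.  -0. 127.]
table [542. -27.   0.]
landL [ 621. -105.   -1.]
landR [709. -34. 124.]
mouthL [603.  26.   1.]
mouthR [697.  53. 125.]
hand end [427.  84. 135.]
hand base [501.  91. 140.]
wheel top [504. 119. 112.]
wheel bot [517.  20. 112.]
clip [750.  96. 138.]
clip2 [750.  74. 130.]
ptip [765. 105. 128.]
ptr base [687.  98. 137.]
tubg [ 387. -116.   57.]
card [384.  53.  55.]
```

>>> apply_moves(deltas=[{"claw":-1,"delta_pos":[-5.5,-0.6,0],"yaw":0},{"claw":-1,"delta_pos":[-5.5,-0.6,0],"yaw":0},{"claw":-1,"delta_pos":[-5.5,-0.6,0],"yaw":0},{"claw":-1,"delta_pos":[-5.5,-0.6,0],"yaw":0},{"claw":-1,"delta_pos":[-5.5,-0.6,0],"yaw":0},{"claw":-1,"delta_pos":[-5.5,-0.6,0],"yaw":0},{"claw":-1,"delta_pos":[-5.5,-0.6,0],"yaw":0},{"claw":-1,"delta_pos":[0,0,0],"yaw":0}])

```text
clock: 1.15
eef_pos: [581.9, -388.6, 404.0]
tcp_rot: [-3.141, 0.001, 1.567]
contact_force: [0.1, 0.7, -0.6]
opening: 0.998
grasp_force: 0.0
```

```bash
python3 - <<'E'
from h import *
w=load('wrist')   # cutter from first wrist view
P=cloud(w)
for a in [(320,292),(308,190),(430,278),(424,167)]: print('land',onz(w,*a,125).round(1))
for h,lo,hi in [(125,121,129),(141,137,146)]:
    pass
m=(abs(P[...,2]-125)<4)&(P[...,1]<60)&(P[...,0]>580)&(P[...,0]<760)
n,l,st,c=cv2.connectedComponentsWithStats(m.astype(np.uint8)); i=1+st[1:,4].argmax()
q=P[l==i][:,:2].astype(np.float32); print('landing',st[i],cv2.minAreaRect(q),np.median(P[l==i][:,2]))
f=grab('wrist'); cv2.imwrite('pics/w1.png',f['img']); print(f['s']['eef_pos'],f['s']['clock'])
P=cloud(f); hsv=cv2.cvtColor(f['img'],cv2.COLOR_BGR2HSV)
m=(hsv[...,0]>100)&(hsv[...,0]<130)&(hsv[...,1]>120)&(hsv[...,2]>50)&(P[...,2]>20)
n,l,st,c=cv2.connectedComponentsWithStats(m.astype(np.uint8))
for i in range(1,n):
    if st[i,4]>100:
        p=P[l==i]; t=p[p[:,2]>np.percentile(p[:,2],95)-6]; print(st[i],np.percentile(p,[2,98],axis=0).round(), cv2.minAreaRect(t[:,:2].astype(np.float32)))
E
```

```text
land [622.4 -45.2 125. ]
land [613.9  36.2 125. ]
land [709.1 -33.1 125. ]
land [697.1  52.7 125. ]
landing [  305   157   126   136 14041] ((659.450439453125, 10.555404663085938), (88.1910629272461, 103.83470916748047), 7.608262062072754) 124.64657026214508
[ 581.92513354 -388.56465785  404.0013167 ] 1.15
[ 258   67   59  128 2576] [[ 535. -358.   66.]
 [ 574. -266.   83.]] ((554.3907470703125, -312.2747802734375), (15.531262397766113, 102.62682342529297), 18.745582580566406)
[   0  143   83   41 2467] [[ 290. -350.   31.]
 [ 344. -323.   95.]] ((331.4645080566406, -339.94427490234375), (20.045608520507812, 25.253013610839844), 81.1600112915039)
```

View pics/w1.png

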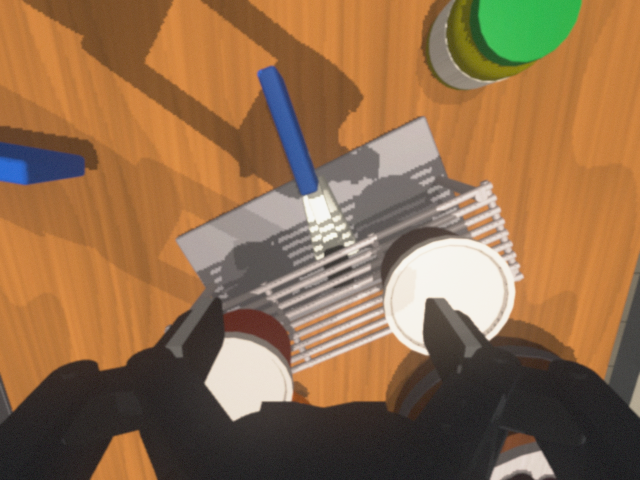

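>>> apply_moves(deltas=[{"claw":-1,"delta_pos":[0,0,0],"yaw":-0.165},{"claw":-1,"delta_pos":[0,0,0],"yaw":-0.165},{"claw":-1,"delta_pos":[5.0,-0.2,0],"yaw":0},{"claw":-1,"delta_pos":[0,0,4.5],"yaw":0},{"claw":-1,"delta_pos":[0,0,4.5],"yaw":0},{"claw":-1,"delta_pos":[0,0,4.5],"yaw":0},{"claw":-1,"delta_pos":[0,0,0],"yaw":0},{"claw":-1,"delta_pos":[0,0,0],"yaw":0}])

```text
clock: 2.2
eef_pos: [565.7, -338.0, 271.2]
tcp_rot: [3.141, 0.001, 1.902]
contact_force: [0.5, -0.3, 1.4]
opening: 0.999
grasp_force: 0.0
```

```bash
cat >> h.py <<'E'
def delta(target,yaw=None):
    s=r.sense(); M=R.from_euler('xyz',s['tcp_rot']).as_matrix()
    d=M.T@(np.array(target)-np.array(s['eef_pos']))/10
    print('clock',round(s['clock'],2),'eef',np.round(s['eef_pos'],1),'yaw',round(s['tcp_rot'][2],4),'delta cm',d.round(2),'turn',None if yaw is None else round(-(yaw-s['tcp_rot'][2]),3))
E
python3 - <<'E'
from h import *
delta([564.2,-341.2,211],1.897)
E
```

```text
clock 2.2 eef [ 565.7 -338.   271.2] yaw 1.9016 delta cm [-0.25 -0.25  6.02] turn 0.005
```

>>> apply_moves(deltas=[{"claw":-1,"delta_pos":[-0.25,-0.25,3],"yaw":0},{"claw":-1,"delta_pos":[0,0,3],"yaw":0},{"claw":1,"delta_pos":[0,0,0],"yaw":0},{"claw":1,"delta_pos":[0,0,0],"yaw":0},{"claw":1,"delta_pos":[0,0,0],"yaw":0},{"claw":1,"delta_pos":[0,0,0],"yaw":0},{"claw":1,"delta_pos":[0,0,0],"yaw":0},{"claw":1,"delta_pos":[0,0,0],"yaw":0}], grip_force=80)

```text
clock: 3.2
eef_pos: [563.8, -341.8, 211.2]
tcp_rot: [3.14, 0.001, 1.901]
contact_force: [-1.5, 1.0, 6.8]
opening: 0.175
grasp_force: 77.7
```

>>> apply_moves(deltas=[{"claw":1,"delta_pos":[0,0,-0.6],"yaw":0},{"claw":1,"delta_pos":[2.0,0,0],"yaw":0},{"claw":1,"delta_pos":[3,0,0],"yaw":0},{"claw":1,"delta_pos":[4,0,0],"yaw":0},{"claw":1,"delta_pos":[3,0,-1],"yaw":0},{"claw":1,"delta_pos":[0,0,-4.5],"yaw":0},{"claw":1,"delta_pos":[0,0,-5],"yaw":0},{"claw":1,"delta_pos":[0,0,-4],"yaw":0}])

```text
clock: 4.2
eef_pos: [523.8, -226.7, 362.2]
tcp_rot: [3.141, -0.0, 1.901]
contact_force: [0.5, -1.1, -3.0]
opening: 0.173
grasp_force: 78.5
```

```bash
python3 - <<'E'
from h import *
yc=np.radians(97.6); d=np.array([np.cos(yc),np.sin(yc)])
g=np.array([654.5,48.3])+(-110+61.5)*d
delta([*g,340],yc)
f=grab('wrist'); cv2.imwrite('pics/w2.png',f['img'])
E
```

```text
clock 4.2 eef [ 523.8 -226.7  362.2] yaw 1.9014 delta cm [17.02 20.34  2.23] turn 0.198
```

View pics/w2.png

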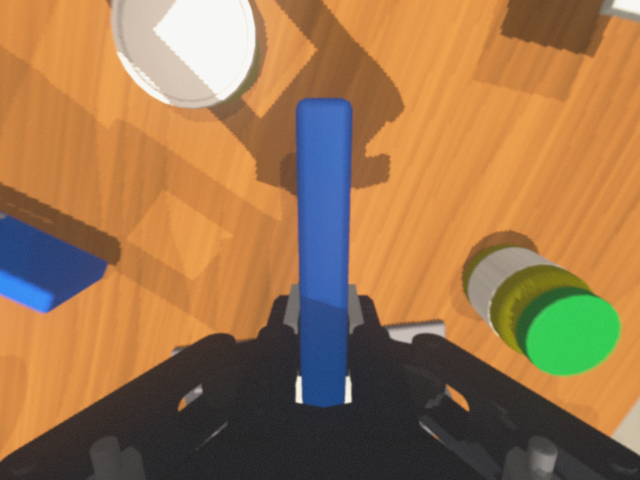

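>>> apply_moves(deltas=[{"claw":1,"delta_pos":[0,0,0],"yaw":0.1},{"claw":1,"delta_pos":[0,0,0],"yaw":0.098},{"claw":1,"delta_pos":[4.13,3.32,0],"yaw":0},{"claw":1,"delta_pos":[4.13,3.32,0],"yaw":0},{"claw":1,"delta_pos":[4.13,3.32,0],"yaw":0},{"claw":1,"delta_pos":[4.13,3.32,0],"yaw":0},{"claw":1,"delta_pos":[4.13,3.32,1],"yaw":0},{"claw":1,"delta_pos":[0,0,1.2],"yaw":0}])

```text
clock: 5.25
eef_pos: [662.4, 2.5, 337.8]
tcp_rot: [3.141, -0.001, 1.707]
contact_force: [-0.6, -0.2, -3.0]
opening: 0.173
grasp_force: 79.0
```

```bash
python3 - <<'E'
from h import *
f=grab('wrist'); cv2.imwrite('pics/w3.png',f['img'])
P=cloud(f); s=f['s']; print(s['eef_pos'],s['tcp_rot'],s['clock'])
m=(abs(P[...,2]-125)<3)&(P[...,0]>560)&(P[...,0]<780)&(P[...,1]<130)
for y in range(-40,125,8):
    k=m&(abs(P[...,1]-y)<3); x=P[k][:,0]
    if len(x)>20: print(y,np.percentile(x,[1,99]).round(1),len(x))
E
```

```text
[662.35087712   2.48501285 337.76632648] [ 3.14105838e+00 -9.87683615e-04  1.70654065e+00] 5.25
-40 [621.8 632.8] 126
-32 [620.7 709.1] 232
-24 [620.1 707.8] 365
-16 [619.2 706.8] 532
-8 [618.2 705.4] 801
0 [617.4 704.5] 996
8 [616.3 703.4] 1042
16 [615.1 702.2] 1067
24 [614.  701.2] 1101
32 [613.  700.1] 1152
40 [612.3 699.1] 1153
48 [632.6 698.2] 741
56 [632.5 675. ] 298
64 [632.5 672.9] 255
72 [632.6 751.1] 255
80 [632.5 749.7] 183
88 [632.6 748.9] 226
96 [633.2 776.8] 1511
104 [633.1 779.2] 1228
112 [633.2 779.5] 1215
120 [633.1 657.3] 648
```

View pics/w3.png

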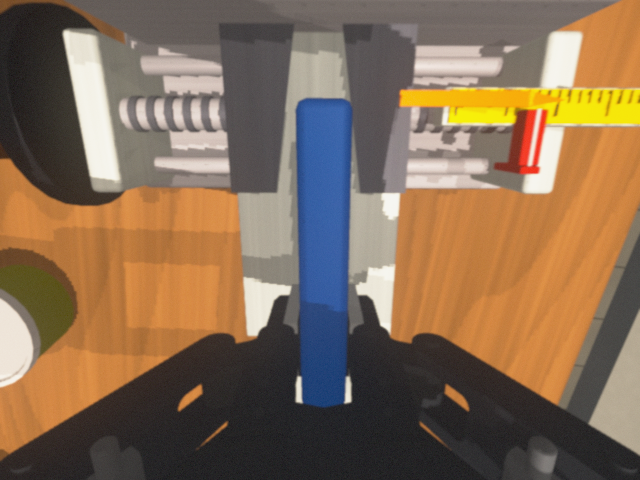

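>>> apply_moves(deltas=[{"claw":1,"delta_pos":[0,-0.1,0.8],"yaw":0.006},{"claw":1,"delta_pos":[2.9,0,0],"yaw":0},{"claw":1,"delta_pos":[2.9,0,0],"yaw":0},{"claw":1,"delta_pos":[0,0,0],"yaw":0},{"claw":1,"delta_pos":[0,0,0],"yaw":0}])

```text
clock: 5.92
eef_pos: [653.2, 54.9, 330.7]
tcp_rot: [-3.142, 0.0, 1.696]
contact_force: [0.6, -0.7, -3.2]
opening: 0.177
grasp_force: 78.9
```

```bash
python3 - <<'E'
from h import *
d=np.array([-.127,.992]); g=np.array([654.8,48.5])+11.5*d
delta([*g,326.2],np.pi/2+.128)
E
```

```text
clock 5.92 eef [653.2  54.9 330.7] yaw 1.696 delta cm [0.5  0.07 0.45] turn -0.003
```

>>> apply_moves(deltas=[{"claw":1,"delta_pos":[0.5,0.07,0.3],"yaw":0},{"claw":1,"delta_pos":[0,0,0.15],"yaw":0},{"claw":1,"delta_pos":[0,0,0],"yaw":0}])

```text
clock: 6.3
eef_pos: [653.6, 60.7, 326.2]
tcp_rot: [-3.141, 0.0, 1.696]
contact_force: [-0.8, -0.5, -0.0]
opening: 0.181
grasp_force: 79.5
```

>>> apply_moves(deltas=[{"claw":1,"delta_pos":[1.0,0,0],"yaw":0},{"claw":1,"delta_pos":[1.0,0,0],"yaw":0},{"claw":1,"delta_pos":[1.0,0,0],"yaw":0},{"claw":1,"delta_pos":[0,0,0],"yaw":0}])

```text
clock: 6.8
eef_pos: [649.7, 92.1, 326.3]
tcp_rot: [3.141, -0.001, 1.698]
contact_force: [-0.2, 2.1, 0.0]
opening: 0.181
grasp_force: 79.4
```

>>> apply_moves(deltas=[{"claw":0,"delta_pos":[0,0,0],"yaw":0},{"claw":0,"delta_pos":[0,0,0],"yaw":0},{"claw":0,"delta_pos":[0,0,-3.5],"yaw":0},{"claw":0,"delta_pos":[0,0,-3.5],"yaw":0},{"claw":-0.2,"delta_pos":[-5,0,0],"yaw":0},{"claw":-0.2,"delta_pos":[-5.15,0,0],"yaw":0},{"claw":-0.2,"delta_pos":[0,0,0],"yaw":0}])

```text
clock: 7.68
eef_pos: [662.8, -13.3, 396.3]
tcp_rot: [3.141, 0.001, 1.693]
contact_force: [-0.1, 0.7, -0.2]
opening: 0.601
grasp_force: 0.0
```

```bash
python3 - <<'E'
from h import *
delta([662.1,-8.6,326],np.pi/2+.128)
f=grab('wrist'); cv2.imwrite('pics/w4.png',f['img']); P=cloud(f); hsv=cv2.cvtColor(f['img'],cv2.COLOR_BGR2HSV)
m=(hsv[...,0]>100)&(hsv[...,0]<130)&(hsv[...,1]>120)&(hsv[...,2]>50)&(P[...,2]>190)&(P[...,2]<203)
p=P[m][:,:2].astype(np.float32); print(len(p),cv2.minAreaRect(p))
k=(P[...,2]>187)&(P[...,2]<198)&(P[...,1]<50)&(abs(P[...,0]-660)<22); print(k.sum(),np.percentile(P[k],[2,50,98],axis=0).round(1) if k.any() else '')
E
```

```text
clock 7.67 eef [662.8 -13.3 396.3] yaw 1.693 delta cm [ 0.48 -0.01  7.03] turn -0.006
3714 ((650.3721923828125, 93.0274658203125), (15.602299690246582, 44.99480056762695), 6.650623798370361)
2097 [[651.2 -21.2 187.9]
 [662.6  -6.4 192.1]
 [674.1   6.1 193.6]]
```

View pics/w4.png

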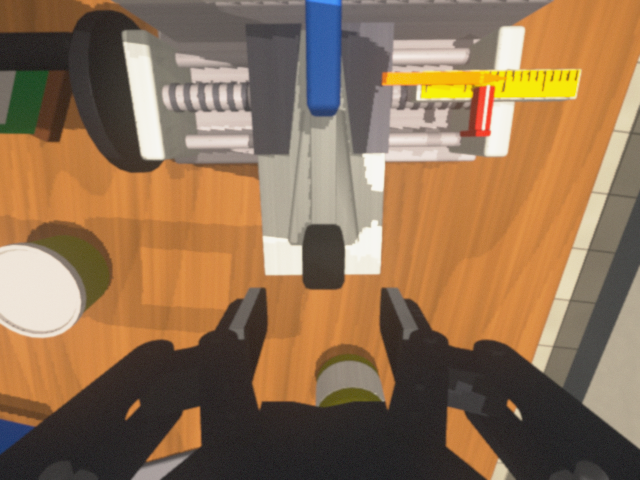

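>>> apply_moves(deltas=[{"claw":-0.2,"delta_pos":[0.5,0.05,3.5],"yaw":0},{"claw":-0.2,"delta_pos":[0,0,3.5],"yaw":0},{"claw":1,"delta_pos":[0,0,0],"yaw":0},{"claw":1,"delta_pos":[0,0,0],"yaw":0},{"claw":1,"delta_pos":[0,0,0],"yaw":0},{"claw":1,"delta_pos":[1,0,0],"yaw":0},{"claw":1,"delta_pos":[1,0,0],"yaw":0},{"claw":1,"delta_pos":[0,0,0],"yaw":0}], grip_force=40)

```text
clock: 8.72
eef_pos: [659.8, 16.0, 326.3]
tcp_rot: [3.141, -0.0, 1.698]
contact_force: [-0.5, 0.5, -2.3]
opening: 0.275
grasp_force: 42.7
```

>>> apply_moves(deltas=[{"claw":1,"delta_pos":[0.8,0,0.05],"yaw":0},{"claw":1,"delta_pos":[0.6,0,0],"yaw":0},{"claw":1,"delta_pos":[0.2,0,0],"yaw":0},{"claw":1,"delta_pos":[0,0,0],"yaw":0}])

```text
clock: 9.22
eef_pos: [657.9, 30.3, 326.3]
tcp_rot: [-3.141, 0.002, 1.697]
contact_force: [-2.3, -7.6, 4.1]
opening: 0.277
grasp_force: 43.5
```

>>> apply_moves(deltas=[{"claw":1,"delta_pos":[0.3,0,0],"yaw":0},{"claw":1,"delta_pos":[0.3,0,0],"yaw":0},{"claw":1,"delta_pos":[0,0,0],"yaw":0}])

```text
clock: 9.6
eef_pos: [656.9, 35.6, 326.3]
tcp_rot: [-3.141, 0.003, 1.697]
contact_force: [-3.2, -10.3, 5.5]
opening: 0.275
grasp_force: 43.7
```

>>> apply_moves(deltas=[{"claw":1,"delta_pos":[0.3,0,0],"yaw":0},{"claw":1,"delta_pos":[0.3,0,0],"yaw":0},{"claw":1,"delta_pos":[0,0,0],"yaw":0}])

```text
clock: 9.98
eef_pos: [656.0, 41.1, 326.4]
tcp_rot: [-3.14, 0.004, 1.698]
contact_force: [-4.4, -12.6, 6.5]
opening: 0.274
grasp_force: 43.9
```

>>> apply_moves(deltas=[{"claw":-0.2,"delta_pos":[0,0,0],"yaw":0},{"claw":-0.2,"delta_pos":[0,0,0],"yaw":0},{"claw":-0.2,"delta_pos":[0,0,-3.5],"yaw":0},{"claw":0.5,"delta_pos":[-2.5,0,-3.5],"yaw":0},{"claw":1,"delta_pos":[-2,0,0],"yaw":0},{"claw":1,"delta_pos":[0,0,0],"yaw":0}])

```text
clock: 10.72
eef_pos: [662.0, -2.9, 395.1]
tcp_rot: [-3.141, -0.0, 1.695]
contact_force: [0.0, -0.1, -0.5]
opening: 0.002
grasp_force: 0.0
```

```bash
cat >> h.py <<'E'
def bar():
    f=grab('wrist'); P=cloud(f); hsv=cv2.cvtColor(f['img'],cv2.COLOR_BGR2HSV)
    print('eef',np.round(f['s']['eef_pos'],1),f['s']['clock'])
    k=(P[...,2]>187)&(P[...,2]<198)&(P[...,1]<65)&(abs(P[...,0]-657)<25)&(hsv[...,2]<90)
    p=P[k][:,:2].astype(np.float32); print('tail',k.sum(),cv2.minAreaRect(p))
    m=(hsv[...,0]>100)&(hsv[...,0]<130)&(hsv[...,1]>120)&(hsv[...,2]>50)&(P[...,2]>190)&(P[...,2]<203)
    print('blade',cv2.minAreaRect(P[m][:,:2].astype(np.float32)))
    m=(abs(P[...,2]-125)<3)&(P[...,0]>560)&(P[...,0]<780)
    for y in range(-36,40,12):
        x=P[m&(abs(P[...,1]-y)<3)][:,0]
        if len(x)>20: print(y,np.percentile(x,[1,99]).round(1))
    return f
E
python3 - <<'E'
from h import *
f=bar(); cv2.imwrite('pics/w5.png',f['img'])
E
```

```text
eef [662.   -2.9 395.1] 10.725
tail 2360 ((656.2996215820312, 36.32722473144531), (23.073820114135742, 28.736894607543945), 7.719067573547363)
blade ((645.6680297851562, 119.76042938232422), (14.842199325561523, 10.830805778503418), 7.249911308288574)
-36 [622.7 707.5]
-24 [621.7 708. ]
-12 [619.9 706.5]
0 [618.3 704.5]
12 [616.3 703.5]
24 [614.6 702. ]
36 [612.9 700.3]
```

View pics/w5.png

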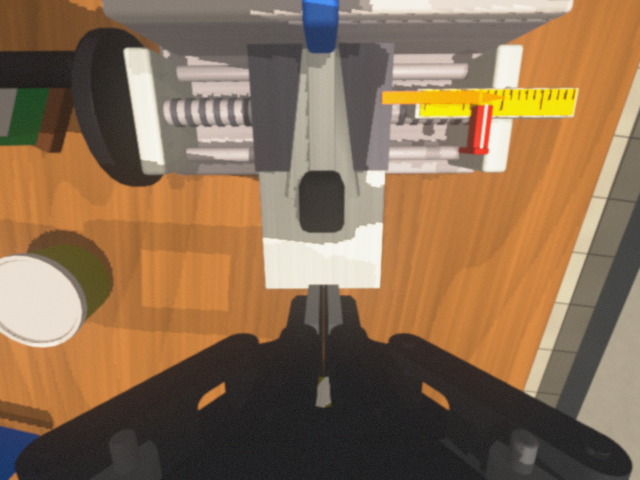

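>>> apply_moves(deltas=[{"claw":1,"delta_pos":[0.5,-0.07,3.7],"yaw":-0.003},{"claw":1,"delta_pos":[0.2,0,3.6],"yaw":0},{"claw":1,"delta_pos":[0.5,0,0],"yaw":0},{"claw":1,"delta_pos":[0.4,0,0],"yaw":0},{"claw":1,"delta_pos":[0,0,0],"yaw":0}])

```text
clock: 11.4
eef_pos: [659.4, 11.2, 322.5]
tcp_rot: [-3.14, 0.006, 1.701]
contact_force: [3.0, -22.0, -8.1]
opening: -0.001
grasp_force: 0.0
```

>>> apply_moves(deltas=[{"claw":1,"delta_pos":[0.1,0,0],"yaw":0},{"claw":1,"delta_pos":[0,0,0],"yaw":0}])

```text
clock: 11.65
eef_pos: [659.4, 11.4, 322.6]
tcp_rot: [-3.14, 0.007, 1.7]
contact_force: [3.5, -26.5, -8.4]
opening: 0.003
grasp_force: 0.0
```

>>> apply_moves(deltas=[{"claw":1,"delta_pos":[-1,0,0],"yaw":0},{"claw":1,"delta_pos":[-2,0,-3.5],"yaw":0},{"claw":1,"delta_pos":[0,0,-3.5],"yaw":0},{"claw":1,"delta_pos":[0,0,0],"yaw":0}])

```text
clock: 12.15
eef_pos: [664.1, -14.5, 396.9]
tcp_rot: [3.135, 0.0, 1.7]
contact_force: [-0.1, -0.4, -0.4]
opening: 0.001
grasp_force: 0.0
```

```bash
python3 - <<'E'
from h import *
f=bar(); cv2.imwrite('pics/w6.png',cv2.resize(f['img'][60:180,370:600],None,fx=3.4,fy=3.4,interpolation=cv2.INTER_CUBIC))
w=f
for a in [(60,55),(10,60),(68,66)]: print(pw(w,*a).round(1))
E
```

```text
eef [664.1 -14.5 396.9] 12.15
tail 2488 ((656.0601806640625, 37.67094421386719), (23.140748977661133, 28.802688598632812), 7.3603363037109375)
blade ((0.0, 0.0), (0.0, 0.0), 0.0)
-36 [622.9 707. ]
-24 [621.5 707.7]
-12 [619.9 706.5]
0 [618.2 704.6]
12 [616.3 703.4]
24 [614.5 701.9]
36 [612.8 700.6]
[490.9  85.2 133.2]
[458.6  78.6 131.1]
[502.5  78.6 143.7]
```

View pics/w6.png

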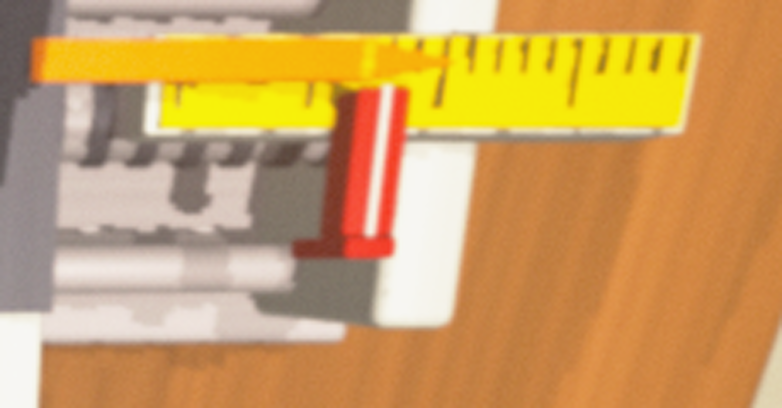

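The bar is home: its origin is about 29 mm past the mouth and it sits in line. The pointer stands about 14 mm past the clip, so next I go to the handle.

>>> apply_moves(deltas=[{"claw":-0.3,"delta_pos":[0,0,-0.3],"yaw":-0.185},{"claw":-0.3,"delta_pos":[0,0,-0.3],"yaw":-0.185},{"claw":-0.3,"delta_pos":[0,0,-0.3],"yaw":-0.185},{"claw":-0.3,"delta_pos":[0,0,-0.3],"yaw":-0.185},{"claw":-0.3,"delta_pos":[0,0,-0.3],"yaw":-0.185},{"claw":-0.3,"delta_pos":[0,0,-0.3],"yaw":-0.185},{"claw":-0.3,"delta_pos":[0,0,-0.3],"yaw":-0.185},{"claw":-0.3,"delta_pos":[0,0,-0.3],"yaw":-0.185}])

```text
clock: 13.2
eef_pos: [662.7, -14.2, 415.6]
tcp_rot: [3.141, -0.002, -3.097]
contact_force: [-0.6, 0.2, -0.5]
opening: 0.651
grasp_force: 0.0
```

```bash
python3 - <<'E'
from h import *
delta([450,60,420],np.pi+.128); print(np.round(r.sense()['qpos'],2))
E
```

```text
clock 13.2 eef [662.7 -14.2 415.6] yaw -3.0967 delta cm [20.92  8.37 -0.39] turn -6.366
[-0.02  0.4   1.53  0.    1.21 -1.64]
```

>>> apply_moves(deltas=[{"claw":-0.3,"delta_pos":[0,0,0],"yaw":-0.083},{"claw":-0.3,"delta_pos":[5,2.5,0],"yaw":0},{"claw":-0.3,"delta_pos":[5,2.5,0],"yaw":0},{"claw":-0.3,"delta_pos":[5,2.5,0],"yaw":0},{"claw":-0.3,"delta_pos":[5,2.5,0],"yaw":0},{"claw":-0.3,"delta_pos":[0,0,0],"yaw":0},{"claw":-0.3,"delta_pos":[0,0,0],"yaw":0}])

```text
clock: 14.08
eef_pos: [452.6, 60.6, 416.7]
tcp_rot: [3.142, 0.0, -3.019]
contact_force: [0.6, 0.4, 0.3]
opening: 0.65
grasp_force: 0.0
```

```bash
python3 - <<'E'
from h import *
U=np.array([.992,.127]);V=np.array([-.127,.992]);M0=np.array([654.8,48.5])
f=grab('wrist'); cv2.imwrite('pics/w7.png',f['img']); P=cloud(f); hsv=cv2.cvtColor(f['img'],cv2.COLOR_BGR2HSV)
print(f['s']['eef_pos'],f['s']['tcp_rot'])
X=(P[...,:2]-M0)@U; Y=(P[...,:2]-M0)@V; Z=P[...,2]
dark=(hsv[...,2]<70)&(Z<175)&(Z>20)
for x in range(-250,-120,10):
    k=dark&(abs(X-x)<5)&(abs(Y-20)<100)
    if k.sum()>10: print(x,k.sum(),'Y',np.percentile(Y[k],[1,50,99]).round(1),'Z',np.percentile(Z[k],[1,50,99]).round(1))
g=(hsv[...,0]>40)&(hsv[...,0]<85)&(hsv[...,1]>80)&(Z>15)&(Z<95)&(P[...,0]<480)
print('card',g.sum(),np.percentile(P[g],[1,50,99],axis=0).round(1))
E
```

```text
[452.57286357  60.55893536 416.6560462 ] [ 3.14152573e+00  4.01152665e-04 -3.01947438e+00]
-230 22 Y [57.6 63.7 68.9] Z [123.3 127.5 132.3]
-220 358 Y [53.4 62.  71.6] Z [124.2 133.2 135.8]
-210 317 Y [53.4 62.2 71.9] Z [127.6 133.6 135.9]
-200 313 Y [53.5 62.3 72.2] Z [127.1 133.7 136.2]
-190 307 Y [52.9 61.9 72.6] Z [126.6 133.6 136. ]
-180 303 Y [53.1 62.1 72.1] Z [126.3 133.5 136. ]
-170 301 Y [53.2 62.9 73.3] Z [126.7 133.7 135.9]
-160 724 Y [24.2 49.2 72.9] Z [ 75.8 103.3 135.8]
-150 3416 Y [-10.7  29.6  89.9] Z [ 42.6 110.  144.3]
-140 596 Y [-8.6 42.2 88.2] Z [112.1 138.8 145.2]
card 347 [[371.7  29.2  78.8]
 [383.3  61.3  80.6]
 [396.5  97.4  82.5]]
```

>>> apply_moves(deltas=[{"claw":-0.3,"delta_pos":[0.6,2.5,0],"yaw":-0.006},{"claw":-0.3,"delta_pos":[0,0,4.5],"yaw":0},{"claw":-0.3,"delta_pos":[0,0,4.5],"yaw":0},{"claw":-0.3,"delta_pos":[0,0,4.6],"yaw":0},{"claw":-0.3,"delta_pos":[0,0,0],"yaw":0}])

```text
clock: 14.75
eef_pos: [442.9, 83.9, 277.9]
tcp_rot: [-3.141, -0.007, -3.015]
contact_force: [-0.4, -0.1, 0.4]
opening: 0.653
grasp_force: 0.0
```

```bash
python3 - <<'E'
from h import *
delta([443.5,84.7,280],-np.pi+.128)
E
```

```text
clock 14.75 eef [442.9  83.9 277.9] yaw -3.015 delta cm [-0.06  0.08 -0.21] turn -0.001
```

>>> apply_moves(deltas=[{"claw":1,"delta_pos":[0,0.05,-0.1],"yaw":0},{"claw":1,"delta_pos":[0,0,0],"yaw":0},{"claw":1,"delta_pos":[0,0,0],"yaw":0},{"claw":1,"delta_pos":[0,0,0],"yaw":0},{"claw":1,"delta_pos":[0,0,0],"yaw":0}], grip_force=30)

```text
clock: 15.38
eef_pos: [444.4, 85.1, 283.4]
tcp_rot: [3.141, 0.004, -3.015]
contact_force: [-0.7, 2.3, 6.0]
opening: 0.243
grasp_force: 29.2
```

```bash
cat >> h.py <<'E'
A=np.array([446.4,61.6]);ZA=90+155; U=np.array([.992,.127]);V=np.array([-.127,.992])
def ang():
    s=r.sense(); e=np.array(s['eef_pos']); y=(e[:2]-A)@V; z=e[2]-ZA
    a=np.arctan2(-y,z); print('clock',round(s['clock'],2),'a',round(a,3),'rad',round(np.hypot(y,z),1),'out',round((e[:2]-A)@U,1),'F',np.round(s['contact_force'],1),'grip',s['opening'],s['grasp_force'],'yaw',s['tcp_rot'][2]); return a
def arc(a0,step,n,yaw=None):
    # rows in tool axes: tool x=-U, tool y=+V, tool z=-Z
    for i in range(n):
        a,b=a0+i*step,a0+(i+1)*step
        print([0,round(-4.2*(np.sin(b)-np.sin(a)),2),round(-4.2*(np.cos(b)-np.cos(a)),2)])
E
python3 - <<'E'
from h import *
a=ang(); arc(-.59,-.35,8)
E
```

```text
clock 15.38 a -0.55 rad 45.1 out 1.0 F [-0.7  2.3  6. ] grip 0.2427798532388086 29.173192083835602 yaw -3.0145085859464347
[0, np.float64(1.06), np.float64(1.01)]
[0, np.float64(0.64), np.float64(1.31)]
[0, np.float64(0.15), np.float64(1.45)]
[0, np.float64(-0.35), np.float64(1.42)]
[0, np.float64(-0.82), np.float64(1.21)]
[0, np.float64(-1.18), np.float64(0.86)]
[0, np.float64(-1.41), np.float64(0.4)]
[0, np.float64(-1.46), np.float64(-0.11)]
```

>>> apply_moves(deltas=[{"claw":1,"delta_pos":[0,1.06,1.01],"yaw":0},{"claw":1,"delta_pos":[0,0.64,1.31],"yaw":0},{"claw":1,"delta_pos":[0,0.15,1.45],"yaw":0},{"claw":1,"delta_pos":[0,0,0],"yaw":0}])

```text
clock: 15.88
eef_pos: [442.2, 103.1, 243.4]
tcp_rot: [-3.141, 0.003, -3.014]
contact_force: [6.4, 0.6, -2.4]
opening: 0.242
grasp_force: 29.7
```

```bash
python3 - <<'E'
from h import *
a=ang()
E
```

```text
clock 15.88 a -1.61 rad 41.8 out 1.1 F [ 6.4  0.6 -2.4] grip 0.24174094355593698 29.666037261486053 yaw -3.013750492164914
```

```bash
python3 - <<'E'
from h import *
arc(-1.64,-.39,16)
E
```

```text
[0, np.float64(-0.43), np.float64(1.57)]
[0, np.float64(-0.99), np.float64(1.29)]
[0, np.float64(-1.41), np.float64(0.82)]
[0, np.float64(-1.61), np.float64(0.22)]
[0, np.float64(-1.58), np.float64(-0.41)]
[0, np.float64(-1.3), np.float64(-0.98)]
[0, np.float64(-0.83), np.float64(-1.4)]
[0, np.float64(-0.24), np.float64(-1.61)]
[0, np.float64(0.39), np.float64(-1.58)]
[0, np.float64(0.96), np.float64(-1.31)]
[0, np.float64(1.39), np.float64(-0.85)]
[0, np.float64(1.61), np.float64(-0.26)]
[0, np.float64(1.58), np.float64(0.37)]
[0, np.float64(1.32), np.float64(0.95)]
[0, np.float64(0.86), np.float64(1.38)]
[0, np.float64(0.27), np.float64(1.6)]
```

>>> apply_moves(deltas=[{"claw":1,"delta_pos":[0,-0.43,1.57],"yaw":0},{"claw":1,"delta_pos":[0,-0.99,1.29],"yaw":0},{"claw":1,"delta_pos":[0,-1.41,0.82],"yaw":0},{"claw":1,"delta_pos":[0,-1.61,0.22],"yaw":0},{"claw":1,"delta_pos":[0,-1.58,-0.41],"yaw":0},{"claw":1,"delta_pos":[0,-1.3,-0.98],"yaw":0},{"claw":1,"delta_pos":[0,-0.83,-1.4],"yaw":0},{"claw":1,"delta_pos":[0,-0.24,-1.61],"yaw":0}])

```text
clock: 16.88
eef_pos: [453.0, 19.8, 249.3]
tcp_rot: [3.141, 0.004, -3.015]
contact_force: [6.2, 11.0, -3.9]
opening: 0.247
grasp_force: 30.3
```

```bash
python3 - <<'E'
from h import *
a=ang()
E
```

```text
clock 16.88 a 1.469 rad 42.6 out 1.3 F [ 6.2 11.  -3.9] grip 0.24686369871146163 30.26602417230606 yaw -3.0150527411107126
```

>>> apply_moves(deltas=[{"claw":1,"delta_pos":[0,0.39,-1.58],"yaw":0},{"claw":1,"delta_pos":[0,0.96,-1.31],"yaw":0},{"claw":1,"delta_pos":[0,1.39,-0.85],"yaw":0},{"claw":1,"delta_pos":[0,1.61,-0.26],"yaw":0},{"claw":1,"delta_pos":[0,1.58,0.37],"yaw":0},{"claw":1,"delta_pos":[0,1.32,0.95],"yaw":0},{"claw":1,"delta_pos":[0,0.86,1.38],"yaw":0},{"claw":1,"delta_pos":[0,0,0],"yaw":0}])

```text
clock: 17.88
eef_pos: [442.4, 101.2, 261.5]
tcp_rot: [3.141, 0.003, -3.014]
contact_force: [4.3, 7.1, -0.9]
opening: 0.242
grasp_force: 30.7
```

```bash
cat >> h.py <<'E'
def gap(n):
    f=grab(n); P=cloud(f); hsv=cv2.cvtColor(f['img'],cv2.COLOR_BGR2HSV); H,S,Vv=cv2.split(hsv)
    X=(P[...,:2]-A)@U; Y=(P[...,:2]-A)@V
    reg=(P[...,2]>105)&(P[...,2]<160)&(X>180)&(X<370)&(Y>-40)&(Y<40)
    o=reg&(H>=8)&(H<=18)&(S>150)&(Vv>120); red=reg&((H<6)|(H>173))&(S>140)&(Vv>60)
    for nm,m in [('orange',o),('red',red)]:
        if m.sum()>5:
            v,u=np.nonzero(m); print(n,nm,m.sum(),'X',np.percentile(X[m],[0.5,50,99.5]).round(1),'Y',np.percentile(Y[m],[2,98]).round(1),'Z',np.percentile(P[m][:,2],[5,50,95]).round(1),'px',u.min(),u.max(),v.min(),v.max())
        else: print(n,nm,'few',m.sum())
    return f,X,Y,P,hsv,o,red
E
python3 - <<'E'
from h import *
a=ang(); gap('scene'); gap('side')
E
```

```text
clock 17.88 a -1.179 rad 43.1 out 1.1 F [ 4.3  7.1 -0.9] grip 0.2415874163726638 30.713045597076416 yaw -3.0139504523999583
scene orange 88 X [220.3 259.5 335.9] Y [-6.2  7. ] Z [128.8 139.2 145.3] px 250 303 328 359
scene red 46 X [303.3 309.6 313.4] Y [-31.2  -1.4] Z [135.5 139.6 143.6] px 263 272 336 347
side orange 9 X [240.  302.2 333.6] Y [-28.4   2.9] Z [117.7 134.6 137.4] px 183 204 221 239
side red 53 X [298.1 305.5 313.6] Y [-26.3   2.9] Z [116.8 136.2 141.6] px 186 196 219 228
```

```bash
python3 - <<'E'
from h import *
arc(-1.207,-.24,2); arc(-1.687,.397,5)
E
```

```text
[0, np.float64(0.24), np.float64(0.98)]
[0, np.float64(0.0), np.float64(1.01)]
[0, np.float64(-0.14), np.float64(-1.65)]
[0, np.float64(-0.76), np.float64(-1.47)]
[0, np.float64(-1.27), np.float64(-1.06)]
[0, np.float64(-1.58), np.float64(-0.49)]
[0, np.float64(-1.65), np.float64(0.16)]
```

>>> apply_moves(deltas=[{"claw":1,"delta_pos":[0,0.24,0.98],"yaw":0},{"claw":1,"delta_pos":[0,0,1.01],"yaw":0},{"claw":1,"delta_pos":[0,-0.14,-1.65],"yaw":0},{"claw":1,"delta_pos":[0,-0.76,-1.47],"yaw":0},{"claw":1,"delta_pos":[0,-1.27,-1.06],"yaw":0},{"claw":1,"delta_pos":[0,-1.58,-0.49],"yaw":0},{"claw":1,"delta_pos":[0,-1.65,0.16],"yaw":0},{"claw":1,"delta_pos":[0,0,0],"yaw":0}])

```text
clock: 18.98
eef_pos: [449.4, 47.9, 287.9]
tcp_rot: [-3.14, 0.004, -3.015]
contact_force: [3.6, -6.5, 13.2]
opening: 0.246
grasp_force: 32.3
```

```bash
python3 - <<'E'
from h import *
a=ang(); s=r.sense(); print(s['eef_pos'])
# camera spot: want the pointer area in view, clear of gripper: tool +x=-U, camera 72 mm out on tool x, looking back 16.6deg
clip=A+309*U-10*V; print('clip',clip)
E
```

```text
clock 18.98 a 0.315 rad 45.1 out 1.2 F [ 3.6 -6.5 13.2] grip 0.24561317308523276 32.30418473482132 yaw -3.0147183050230653
[449.35115436  47.87938536 287.92281812]
clip [754.198  90.923]
```

>>> apply_moves(deltas=[{"claw":-0.3,"delta_pos":[0,0,0],"yaw":0},{"claw":-0.3,"delta_pos":[0,0,0],"yaw":0},{"claw":-0.3,"delta_pos":[0,0,0],"yaw":0},{"claw":-0.3,"delta_pos":[0,0,-4],"yaw":0},{"claw":-0.3,"delta_pos":[0,0,-4],"yaw":0},{"claw":-0.3,"delta_pos":[0,0,-4],"yaw":0},{"claw":-0.3,"delta_pos":[0,0,0],"yaw":0}])

```text
clock: 19.85
eef_pos: [448.7, 49.4, 409.7]
tcp_rot: [-3.141, 0.005, -3.014]
contact_force: [-0.8, 0.2, -0.5]
opening: 0.646
grasp_force: 0.0
```

>>> apply_moves(deltas=[{"claw":-0.3,"delta_pos":[-5.6,0,0],"yaw":0},{"claw":-0.3,"delta_pos":[-5.6,0,0],"yaw":0},{"claw":-0.3,"delta_pos":[-5.6,0,0],"yaw":0},{"claw":-0.3,"delta_pos":[-5.6,0,0],"yaw":0},{"claw":-0.3,"delta_pos":[-5.6,0.4,0],"yaw":0},{"claw":-0.3,"delta_pos":[-5.6,0,0],"yaw":0},{"claw":-0.3,"delta_pos":[0,0,0],"yaw":0},{"claw":-0.3,"delta_pos":[0,0,0],"yaw":0}])

```text
clock: 20.85
eef_pos: [780.2, 95.8, 404.8]
tcp_rot: [3.142, -0.004, -3.014]
contact_force: [-0.4, -0.1, -0.7]
opening: 0.649
grasp_force: 0.0
```

```bash
python3 - <<'E'
from h import *
f,X,Y,P,hsv,o,red=gap('wrist'); print(f['s']['eef_pos'],f['s']['clock'])
cv2.imwrite('pics/w8.png',f['img'])
v,u=np.nonzero(o)
# orange width profile along X
for x in np.arange(np.percentile(X[o],1),X[o].max()+3,3):
    k=o&(abs(X-x)<1.5); 
    if k.sum(): print(round(x,1),k.sum(),Y[k].min().round(1),Y[k].max().round(1),P[k][:,2].mean().round(1),hsv[k][:,0].mean().round(1))
# white line: low-saturation px inside hull of red
h=cv2.convexHull(np.stack(np.nonzero(red)[::-1],1).astype(np.int32)); M=np.zeros((480,640),np.uint8); cv2.fillConvexPoly(M,h,1)
w=(M>0)&(hsv[...,1]<110)&(hsv[...,2]>130); print('white',w.sum(), np.median(X[w]) if w.any() else '', np.percentile(Y[w],[2,98]) if w.any() else '', np.median(P[w][:,2]) if w.any() else '')
E
```

```text
wrist orange 1161 X [221.1 254.4 302.5] Y [1.9 8.5] Z [135.7 137.2 138.3] px 334 350 70 204
wrist red 475 X [302.3 305.5 312.5] Y [-28.5  -1.3] Z [132.1 137.6 139.8] px 295 336 195 212
[780.18656223  95.78722419 404.77215202] 20.85
221.3 38 1.7 8.1 137.0 12.4
224.3 54 1.8 8.2 137.2 13.0
227.3 60 1.8 8.3 137.1 13.0
230.3 58 1.8 8.4 137.2 12.7
233.3 54 1.9 8.4 137.3 12.6
236.3 51 1.9 8.4 137.3 12.9
239.3 48 1.9 7.9 137.3 12.9
242.3 45 2.1 8.0 137.3 12.8
245.3 44 2.0 8.0 137.2 12.7
248.3 49 2.1 8.1 137.3 12.7
251.3 50 2.1 8.1 137.4 12.8
254.3 50 2.2 8.2 137.1 12.8
257.3 50 2.2 8.3 137.2 12.7
260.3 40 2.3 8.3 137.3 12.6
263.3 50 2.3 8.5 137.3 12.7
266.3 48 2.3 8.5 137.0 12.8
269.3 42 2.1 8.5 136.7 13.5
272.3 56 1.5 10.0 136.3 13.8
275.3 45 2.2 8.7 136.0 13.9
278.3 54 2.2 8.7 136.3 13.7
281.3 44 2.3 8.8 136.3 14.0
284.3 43 2.3 8.1 136.7 14.1
287.3 30 3.1 7.5 136.0 14.6
290.3 22 3.2 6.9 135.9 14.7
293.3 19 3.9 7.4 134.9 15.7
296.3 9 4.6 5.6 133.3 16.6
302.3 4 -1.0 0.8 135.0 14.8
305.3 4 0.8 0.8 137.4 14.5
white 73 nan [nan nan] nan
```

```bash
python3 - <<'E'
from h import *
f=load('wrist'); hsv=cv2.cvtColor(f['img'],cv2.COLOR_BGR2HSV)
for nm,c in [('S',1),('H',0)]:
    print(nm)
    for v in range(180,218): print(v,' '.join('%3d'%x for x in (hsv[v,290:352:3,c] if c==1 else hsv[v,334:352,c])))
E
```

```text
S
180  32  33  34  30  34  37  39  31  32  37  35  32  38 159 223 228 222 221 225 210 152
181  32  34  33  31  34  35  30  33  33  35  36  35  34 159 224 227 228 215 216 187 144
182  32  33  35  34  40  37  39  34  32  39  34  39  33 165 213 223 222 215 211 169 137
183  32  35  35  33  37  33  39  36  33  36  42  30  27 168 233 215 213 215 227 202 143
184  33  32  36  33  38  33  34  34  33  38  41  28  28 165 224 224 227 209 220 200 158
185  33  32  32  32  34  34  33  36  33  33  37  34  32 167 224 224 222 205 219 240 157
186  33  35  34  35  36  33  32  35  33  30  38  35  35 161 223 223 217 228 228 210 157
187  34  32  30  33  33  32  38  33  35  33  37  32  37 166 216 209 204 207 209 214 153
188  32  33  32  34  32  40  40  33  32  33  32  34  38 165 228 183 188 193 216 193 134
189  33  32  34  33  36  41  37  33  34  34  34  34  38 154 226 172 165 191 202 191 124
190  34  34  38  34  34  35  36  37  33  33  33  31  36 155 231 199 203 202 209 204 134
191  31  32  30  33  35  37  37  36  32  33  34  32  40 153 218 218 216 216 225 231 150
192  33  36  33  38  37  40  31  35  39  3
[... 4435 characters left out ...]
  22  23  19  19
209   3   4   8  15  22  22  22  23  23  21  22  21  22  21  22  22  20  21
210   2   3   7  16  22  23  23  23  22  23  21  21  22  21  21  21  19  18
211   6   6  12  18  22  23  23  23  23  22  23  23  22  23  22  21  21  18
212  15  16  18  21  23  23  23  23  23  23  22  22  23  23  23  22  20  19
213  21  21  22  22  24  23  23  23  23  23  23  23  23  24  24  22  19  17
214  23  23  23  23  23  23  23  23  23  22  23  22  23  23  23  23  20  19
215  23  23  23  23  24  23  23  23  22  22  22  22  22  23  22  22  20  17
216  23  24  23  23  22  23  24  22  21  22  22  21  20  21  22  21  20  21
217  23  23  23  23  23  23  23  22  22  22  22  22  22  23  23  22  21  20
```

```bash
cat >> h.py <<'E'
def gap2(tip,line,ztip=136.5,zl=139.5):
    f=load('wrist'); a=onz(f,*tip,ztip)[:2]; b=onz(f,*line,zl)[:2]; print('pointer - line mm',((a-b)@U).round(2))
E
python3 - <<'E'
from h import *
gap2((343,191.5),(320,205.5)); gap2((343,191.5),(320,205.5),137.5,138.5)
f=load('wrist'); print([pw(f,u,v).round(1) for u,v in [(320,200),(325,210),(343,185),(343,150)]])
delta([449.4,47.9,410]); ZA=247
import h; arc(.315,.36,8)
E
```

```text
pointer - line mm -9.34
pointer - line mm -9.68
[array([749. ,  89.1, 137.6]), array([755.6,  93.5, 137.7]), array([736.6, 103.6, 137.5]), array([713.3, 100.3, 137.1])]
clock 20.9 eef [779.8  95.7 405.8] yaw -3.0143 delta cm [33.39 -0.55 -0.34] turn None
[0, np.float64(-1.32), np.float64(0.71)]
[0, np.float64(-0.99), np.float64(1.13)]
[0, np.float64(-0.52), np.float64(1.41)]
[0, np.float64(0.01), np.float64(1.5)]
[0, np.float64(0.54), np.float64(1.41)]
[0, np.float64(1.0), np.float64(1.13)]
[0, np.float64(1.33), np.float64(0.7)]
[0, np.float64(1.49), np.float64(0.19)]
```

>>> apply_moves(deltas=[{"claw":-0.3,"delta_pos":[5.6,0,0],"yaw":0},{"claw":-0.3,"delta_pos":[5.6,-0.4,0],"yaw":0},{"claw":-0.3,"delta_pos":[5.6,0,0],"yaw":0},{"claw":-0.3,"delta_pos":[5.6,0,0],"yaw":0},{"claw":-0.3,"delta_pos":[5.6,0,0],"yaw":0},{"claw":-0.3,"delta_pos":[5.6,0,0],"yaw":0},{"claw":-0.3,"delta_pos":[0,0,0],"yaw":0},{"claw":-0.3,"delta_pos":[0,0,4],"yaw":0}])

```text
clock: 21.9
eef_pos: [448.4, 49.2, 369.8]
tcp_rot: [-3.141, 0.009, -3.014]
contact_force: [0.7, -0.8, -0.6]
opening: 0.656
grasp_force: 0.0
```

```bash
python3 - <<'E'
from h import *
delta([449.4,47.9,286],-np.pi+.128)
E
```

```text
clock 21.9 eef [448.4  49.2 369.8] yaw -3.0145 delta cm [-0.01 -0.14  8.38] turn -0.001
```

>>> apply_moves(deltas=[{"claw":-0.3,"delta_pos":[0,-0.05,4.2],"yaw":0},{"claw":-0.3,"delta_pos":[0,0,4],"yaw":0},{"claw":-0.3,"delta_pos":[0,0,0],"yaw":0},{"claw":1,"delta_pos":[0,0,0],"yaw":0},{"claw":1,"delta_pos":[0,0,0],"yaw":0},{"claw":1,"delta_pos":[0,0,0],"yaw":0},{"claw":1,"delta_pos":[0,0,0],"yaw":0},{"claw":1,"delta_pos":[0,0,0],"yaw":0}])

```text
clock: 22.9
eef_pos: [448.8, 48.7, 286.8]
tcp_rot: [-3.141, 0.003, -3.014]
contact_force: [-0.6, 0.0, 8.0]
opening: 0.245
grasp_force: 29.3
```

```bash
sed -i 's/ZA=90+155/ZA=92+155/' h.py; python3 - <<'E'
from h import *
ang()
E
```

```text
clock 22.9 a 0.318 rad 41.9 out 0.8 F [-0.6  0.   8. ] grip 0.24495833060831013 29.32874947786331 yaw -3.0142527883689025
```

>>> apply_moves(deltas=[{"claw":1,"delta_pos":[0,-1.32,0.71],"yaw":0},{"claw":1,"delta_pos":[0,-0.99,1.13],"yaw":0},{"claw":1,"delta_pos":[0,-0.52,1.41],"yaw":0},{"claw":1,"delta_pos":[0,0.01,1.5],"yaw":0},{"claw":1,"delta_pos":[0,0.54,1.41],"yaw":0},{"claw":1,"delta_pos":[0,1.0,1.13],"yaw":0},{"claw":1,"delta_pos":[0,1.33,0.7],"yaw":0},{"claw":1,"delta_pos":[0,0,0],"yaw":0}])

```text
clock: 23.9
eef_pos: [448.7, 50.8, 205.7]
tcp_rot: [3.14, 0.002, -3.014]
contact_force: [-1.2, 8.5, 20.7]
opening: 0.246
grasp_force: 32.1
```

```bash
python3 - <<'E'
from h import *
ang(); print(r.sense()['eef_pos']); gap('scene')
E
```

```text
clock 23.9 a 2.881 rad 42.8 out 0.9 F [-1.2  8.5 20.7] grip 0.24576499926361633 32.13153541088104 yaw -3.013991196073246
[448.74072005  50.7723564  205.68584402]
scene orange 93 X [228.4 267.7 335. ] Y [-8.8  6.8] Z [128.7 139.6 143.7] px 250 301 330 359
scene red 47 X [302.3 309.8 313.5] Y [-30.3  -1.2] Z [134.7 141.1 145.6] px 263 272 336 347
```

>>> apply_moves(deltas=[{"claw":1,"delta_pos":[0,0.8,-0.1],"yaw":0},{"claw":1,"delta_pos":[0,0.8,0],"yaw":0},{"claw":1,"delta_pos":[0,0,0],"yaw":0},{"claw":1,"delta_pos":[0,0,0],"yaw":0}])

```text
clock: 24.45
eef_pos: [446.6, 65.7, 205.5]
tcp_rot: [3.141, 0.002, -3.014]
contact_force: [5.2, 3.7, -7.6]
opening: 0.245
grasp_force: 31.2
```

```bash
python3 - <<'E'
from h import *
ang(); print(r.sense()['eef_pos'])
E
```

```text
clock 24.45 a -3.044 rad 41.7 out 0.7 F [ 5.2  3.7 -7.6] grip 0.24469979504192543 31.21547430753708 yaw -3.0142283108439085
[446.60440851  65.71716719 205.48608738]
```

>>> apply_moves(deltas=[{"claw":-0.3,"delta_pos":[0,0,0],"yaw":0},{"claw":-0.3,"delta_pos":[0,0,0],"yaw":0},{"claw":-0.3,"delta_pos":[0,0,0],"yaw":0},{"claw":-0.3,"delta_pos":[0,0,-4],"yaw":0},{"claw":-0.3,"delta_pos":[0,0,-5.5],"yaw":0},{"claw":-0.3,"delta_pos":[0,0,-5.5],"yaw":0},{"claw":-0.3,"delta_pos":[0,0,-5.4],"yaw":0},{"claw":-0.3,"delta_pos":[0,0,0],"yaw":0}])

```text
clock: 25.45
eef_pos: [446.9, 65.1, 414.4]
tcp_rot: [3.142, 0.008, -3.015]
contact_force: [-0.4, 0.1, -0.0]
opening: 0.649
grasp_force: 0.0
```

>>> apply_moves(deltas=[{"claw":-0.3,"delta_pos":[-5.6,-0.6,0],"yaw":0},{"claw":-0.3,"delta_pos":[-5.6,-0.6,0],"yaw":0},{"claw":-0.3,"delta_pos":[-5.6,0,0],"yaw":0},{"claw":-0.3,"delta_pos":[-5.6,0,0],"yaw":0},{"claw":-0.3,"delta_pos":[-5.6,0,0],"yaw":0},{"claw":-0.3,"delta_pos":[-5.6,0,0],"yaw":0},{"claw":-0.3,"delta_pos":[0,0,0],"yaw":0},{"claw":-0.3,"delta_pos":[0,0,0],"yaw":0}])

```text
clock: 26.45
eef_pos: [780.2, 95.7, 408.3]
tcp_rot: [3.142, -0.003, -3.014]
contact_force: [-0.1, 0.7, 0.3]
opening: 0.648
grasp_force: 0.0
```

```bash
python3 - <<'E'
from h import *
f,X,Y,P,hsv,o,red=gap('wrist'); print(f['s']['eef_pos'],f['s']['clock'])
v,u=np.nonzero(red); r0,r1,c0,c1=v.min(),v.max(),u.min(),u.max()
for v in range(r0-4,r1+6): print(v,' '.join('%3d'%x for x in hsv[v,c0:c1+4:4,1]),'|',' '.join('%3d'%x for x in hsv[v,c1-4:c1+16,0]))
print(c0,c1)
E
```

```text
wrist orange 1110 X [230.2 264.6 306.5] Y [2.  8.7] Z [135.2 137.2 138.4] px 329 350 87 276
wrist red 461 X [302.3 305.6 312.5] Y [-28.3  -1.3] Z [131.8 137.7 139.9] px 296 336 194 211
[780.19347321  95.65517882 408.2540342 ] 26.45
190  32  34  36  33  40  34  35  34  81 234 220 |  24  24  24  23  24  23  23  21  18  14  14  14  14  15  17  21  23  23  22  21
191  36  36  41  37  38  34  35  35  91 224 236 |  23  23  24  24  24  24  23  22  18  14  13  13  13  15  17  21  22  22  22  19
192  35  52  33  41  34  28  36  40  91 224 213 |  24  23  23  24  23  23  23  23  19  15  14  14  14  14  18  22  23  23  21  19
193  36  87  38  39  40  35  35  43  92 225 232 |  24  23  23  24  24  24  23  23  19  16  13  13  14  15  19  22  22  22  19  20
194  39 153  48  45  52  49  43  61  93 216 235 |  23  23  22  22  24  24  23  22  20  16  14  14  14  14  18  21  22  22  19  16
195  46 171  80  96  90  88  65 114 122 199 224 |  18  18  19  19  22  23  24  23  21  17  15  13  14  13  17  21  21  20  19  20
196  55 174 141 137 144 151 118 159 158 179 197 |  10  10  12  14  18  22  23  23  22  1
[... 1949 characters left out ...]
23  23  23  23  23  22  22  23  23  21  16
212 100  96  78  88  78  76  67  57  93 213 224 |  21  21  21  22  22  22  23  23  23  23  23  23  23  23  23  23  22  23  21  19
213  54  47  44  47  46  46  47  35  85 213 210 |  22  23  22  22  23  23  23  23  23  23  23  23  23  22  23  23  23  22  19  20
214  45  40  40  41  40  32  39  40  86 213 213 |  23  22  23  23  23  23  23  22  23  23  22  23  22  22  22  23  23  22  20  21
215  41  44  43  44  37  38  43  37  84 204 208 |  22  23  24  23  23  23  23  23  23  22  21  22  21  22  19  22  21  21  20  18
216  41  37  35  40  42  45  38  44  82 217 225 |  23  23  23  22  23  23  23  22  22  22  22  23  22  22  23  22  23  22  21  17
296 336
```

>>> apply_moves(deltas=[{"claw":-0.3,"delta_pos":[5.6,0,0],"yaw":0},{"claw":-0.3,"delta_pos":[5.6,0,0],"yaw":0},{"claw":-0.3,"delta_pos":[5.6,0,0],"yaw":0},{"claw":-0.3,"delta_pos":[5.6,0.6,0],"yaw":0},{"claw":-0.3,"delta_pos":[5.6,0.6,0],"yaw":0},{"claw":-0.3,"delta_pos":[5.6,0,0],"yaw":0},{"claw":-0.3,"delta_pos":[0,0,0],"yaw":0}])

```text
clock: 27.38
eef_pos: [441.1, 64.4, 410.2]
tcp_rot: [-3.142, -0.002, -3.014]
contact_force: [1.1, 0.1, 0.1]
opening: 0.648
grasp_force: 0.0
```

```bash
python3 - <<'E'
from h import *
f=grab('wrist'); P=cloud(f); hsv=cv2.cvtColor(f['img'],cv2.COLOR_BGR2HSV)
X=(P[...,:2]-A)@U; Y=(P[...,:2]-A)@V; Z=P[...,2]
for x in range(-20,40,10):
    k=(hsv[...,2]<70)&(abs(X-x)<5)&(abs(Y)<60)&(Z>35)&(Z<75)
    if k.sum()>10: print(x,k.sum(),np.percentile(Y[k],[1,50,99]).round(1),np.percentile(Z[k],[50,99]).round(1))
s=grab('scene'); P=cloud(s); hsv=cv2.cvtColor(s['img'],cv2.COLOR_BGR2HSV)
X=(P[...,:2]-A)@U; Y=(P[...,:2]-A)@V
k=(P[...,2]>186)&(P[...,2]<200)&(hsv[...,2]<80)&(abs(X-195)<45)&(Y<0)&(Y>-90); print('tail',k.sum(),np.percentile(X[k],[3,97]),np.percentile(Y[k],[3,97]))
k=(abs(P[...,2]-125)<4)&(abs(X-195)<70)&(Y<-60)&(Y>-120)
print('landing X',np.percentile(X[k],[2,98]))
E
```

```text
-20 116 [-5.9  2.9 12.5] [56.3 59.4]
-10 195 [-5.8  3.9 12.7] [57.5 59.7]
0 152 [-5.   4.4 13.2] [57.1 59.6]
10 114 [-5.   7.8 13.8] [56.4 59.1]
20 115 [-5.1  7.8 12.9] [56.5 59. ]
30 123 [-5.2  6.9 14.1] [56.3 59. ]
tail 100 [183.75237832 204.50520025] [-62.38862357 -37.15201273]
landing X [149.98589005 236.73554571]
```

```bash
python3 -c "
from rig import r
print(r.sign_off())"
```

```text
the job is handed in; nothing more can be done
None
```

The job is handed in: the stop bar is wedged home about 29 mm past the mouth, and the pointer is about 0.5 mm short of the clip's white line. I ran it well back and finished towards the wire, so the slack should be taken up, but I couldn't see the nut to check. I got no verdict back from the judging.

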